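Fetch the salt crock from behind the canisters

TASK

Clear the three tall canisters off the wooden board into the black tray, all standing upright, then take out the blue salt crock behind them and set it upright in the middle of the cork trivet. Only when the crock stands there, put every canister back upright on the middle of the coaster of its own colour. Leave the pepper shaker standing where it is, do not knock over the crock or a canister, and let go of everything at the end.

Things in the scene. Friction and masses are not known exactly. Their poses are not given: they have to be found in the camera images.
- canister_red: Loose upright canister, white with a red band and a red lid: straight cylinder 52 mm across, 110 mm high to the top of the lid, plus a small steel knob 14 mm across and 8 mm high in the middle of the lid; the lid does not come off. About 0.25 kg. Origin: centre of its underside; z up.
- canister_yellow: Loose upright canister, white with a yellow band and a yellow lid: straight cylinder 52 mm across, 110 mm high to the top of the lid, plus a small steel knob 14 mm across and 8 mm high in the middle of the lid; the lid does not come off. About 0.25 kg. Origin: centre of its underside; z up.
- canister_green: Loose upright canister, white with a green band and a green lid: straight cylinder 52 mm across, 110 mm high to the top of the lid, plus a small steel knob 14 mm across and 8 mm high in the middle of the lid; the lid does not come off. About 0.25 kg. Origin: centre of its underside; z up.
- coaster_red: Plain red round coaster fixed on the dark wooden board (board: 12 mm thick, 200 x 230 mm), 76 mm across, 4 mm thick; home of the canister of its colour, which stands on it at the start. Origin: centre of its underside (its top is 4 mm above); z up.
- coaster_yellow: Plain yellow round coaster fixed on the dark wooden board (board: 12 mm thick, 200 x 230 mm), 76 mm across, 4 mm thick; home of the canister of its colour, which stands on it at the start. Origin: centre of its underside (its top is 4 mm above); z up.
- coaster_green: Plain green round coaster fixed on the dark wooden board (board: 12 mm thick, 200 x 230 mm), 76 mm across, 4 mm thick; home of the canister of its colour, which stands on it at the start. Origin: centre of its underside (its top is 4 mm above); z up.
- crock: Loose low salt crock on the bare board, ringed by the three canisters: blue straight cylinder 48 mm across and 48 mm high with a thin white ring and a white disc on top; about 0.14 kg. Neighbouring canisters stand about 20 mm from its side. Origin: centre of its underside; z up.
- trivet: Round cork trivet fixed on the tiled counter, 90 mm across, 8 mm thick. Origin: centre of its underside (its top is 8 mm above); z up.
- tray: Empty shallow black tray fixed on the counter, 300 mm along its x, 125 mm along its y, rim 14 mm high, walls and floor 4 mm thick; room for the three canisters in a row along x. Origin: centre of its underside (inner floor 4 mm above); z up.
- shaker: Loose pepper shaker on a corner of the board, pale wood with a brass top, 30 mm across, 55 mm high; not to be moved. Origin: centre of its underside; z up.

How it is judged:
By the outcome, as a careful person would: the job done as asked, in the order asked, and still so for the second after the job is handed in, with the robot touching nothing.
It also fails if it takes over 144 s, if anything falls off the work surface, if the arm or the gripper's body presses on something with over 40 N, if the wrist force passes 120 N, or if a joint passes its speed limit or range.

ROBOT

A 6-joint arm with a two-finger parallel gripper is mounted at the origin on the work surface. World frame = base frame: x ahead of the robot, y to its left, z up, the work surface at z = 0. Lengths are in m, angles in rad, forces in N, time in s.
With the tool pointing down it reaches from about 0.375 to 0.975 m from the base axis. Payload 3.8 kg.
Tool frame: the origin (TCP) lies at the very end of the fingers, on their centre line; the grasp point (between the pads) lies 19 mm behind it; z points along the fingers, y is the line along which they close (so a half turn about z gives the same grasp; the last joint's range is limited). The gripper opens to 85 mm and grips with 20 to 120 N. Pads are 22 mm wide; open, the fingers measure 114 mm over their backs; the gripper's body (76 mm by 85 mm) begins 54 mm behind the grasp point. The pads swing forward as they close: fully open they stand 13 mm farther back than shut.
Start: joints at [1.248, 0.264, 1.604, -0, 1.274, -0.037], TCP at [0.19, 0.648, 0.231] pointing down, gripper open.
Joint ranges: [-2.63, 2.63], [-0.94, 2.18], [0.31, 2.57], [-1.31, 4.45], [0, 2.66], [-2.55, 2.55]. Speed limits (rad/s): [2.57, 2.57, 3.14, 3.14, 3.14, 3.14].

INTERFACE

Orientations are given as a rotation vector (axis times angle).
In Python, from workcell import bot gives the robot as it stands.
- The arm moves only by the shell command python3 -m creep 'ROWS' [FORCE]. ROWS is JSON, a list of rows, each a list of 5 numbers: the shift along the tool's x, y, z in units of 0.05 m (1.0 is 0.05 m), then the turn about the tool's z in units of 0.1 rad (1.0 is 0.1 rad), then the opening, from 0 (shut) to 1 (fully open). In form: [[tx, ty, tz, spin, hand], ...]. A call has 1 to 20 rows; each row shifts and turns the commanded pose from where the row before left it, along the tool's axes as they then stand; what a row does not reach is not made up. A row lasts 1/8 s, in which the tool goes at most 62.5 mm and 10.7 degrees, less where a joint would pass 70% of its speed; a pose out of reach is approached as far as the arm can. A call with a number of a shift or a turn outside -1 to 1 is refused whole. A call with a gripper value outside its range is refused whole. The fingers move at their own pace and stop on an object; FORCE is the grip in N (left out, the last holds). Time passes only in rows, so rows that do not move let the fingers close. It gives the time, the measured TCP pose, the force, the opening and the grip force at its end, in the units of the state.
- bot.read_state(): the state, without advancing time (a new reading comes with each control period).
- bot.read_camera(name): name is "scene" or "top" or "wrist"; returns a dict with "pixels" (400x640x3 uint8, red, green, blue), "vfov" (degrees; the focal length in pixels is half the picture's height over the tangent of half this angle, whatever the lens; pixels are square), "cx", "cy" (the principal point, pixels), "world_to_cam" (4x4, takes a point from world to camera coordinates). Camera axes: x right, y down, z forward; pixel columns grow to the right and rows downward; lengths in m; the calibration is good to about 2 mm. The wrist camera is an equidistant fisheye: a pixel r from the principal point sees the ray r / f radians off the axis. A picture is of the moment at which its call begins. There is no depth.
- bot.finish_job(): hands the job in; it is judged then, once.
Trained networks look in a picture, given as the dict that the camera call returned (one of the last four; its "shot" number tells which), for a name from the list of things; names that differ only in an ending like _2 or _b are one class to them, and where a whole thing is asked for, a point or a joint stands for the part that bears it (a point fixed in the world has none). Each returns a list of dicts, best first, with "score" (0 to 1); they miss things now and then, are a little off and sometimes report something else, mostly with a low value. They report only what shows in the picture. A call takes as long as a camera call.
- bot.look_for(target, picture): "bbox" ([left, top, right, bottom] in pixels, round what is visible of it).
- bot.regions_of(target, picture): "mask" (400x640 bool, what is visible of it) and "bbox" ([left, top, right, bottom] in pixels, round what is visible of it).
The state is a dict: "time": time; "q": joint angles; "joint_vel": joint speeds; "joint_torque": joint torques, N m; "tool_pos": TCP position; "tcp_rot": TCP orientation; "wrist_force": force on the tool from outside, world axes, zero at the start; "torque": the same for the moment, N m; "width": opening from 0.0 (shut) to 1.0 (fully open); "grip_force": force on a finger pad.
Only numpy, scipy, OpenCV 4.12 (cv2) and the standard library are available. Lean on these libraries where they do the work, as an engineer would, in place of code of your own. Each camera call takes 0.05 s, during which the arm holds its last target. There are 200 camera calls.

## Working session

There is one attempt and no reset: what is moved stays moved. The work goes in short steps, Python scripts to look and compute and a shell command to move; the robot and the scene stay as the last step left them, time stands still between calls to the robot, and variables do not carry over. Pictures are saved under pics/ and viewed, at most 14 in all, crops included, and the job is handed in when it is done.

```bash
mkdir -p pics; ls; cat > h.py <<'E'
import numpy as np, cv2
from workcell import bot
from scipy.spatial.transform import Rotation as R
N=["canister_red","canister_yellow","canister_green","crock","coaster_red","coaster_yellow","coaster_green","trivet","tray","shaker"]
def shot(c,save=None):
    p=bot.read_camera(c)
    if save: cv2.imwrite("pics/"+save,p["pixels"][:,:,::-1])
    return p
def ray(p,u,v):
    f=200/np.tan(np.radians(p["vfov"])/2); d=np.array([u-p["cx"],v-p["cy"]],float)
    if p.get("name")=="wrist" or p.get("fish"):
        r=np.hypot(*d); t=r/f; d3=np.array([*(d/max(r,1e-9)*np.sin(t)),np.cos(t)])
    else: d3=np.array([d[0]/f,d[1]/f,1])
    M=np.array(p["world_to_cam"]); Rm=M[:3,:3]
    return -Rm.T@M[:3,3], Rm.T@d3
def at(p,u,v,z):
    o,d=ray(p,u,v); return o+d*(z-o[2])/d[2]
def proj(p,X):
    M=np.array(p["world_to_cam"]); c=M[:3,:3]@np.array(X)+M[:3,3]; f=200/np.tan(np.radians(p["vfov"])/2)
    if p.get("fish"):
        r=np.hypot(c[0],c[1]); t=np.arctan2(r,c[2]); return np.array([p["cx"],p["cy"]])+f*t*c[:2]/max(r,1e-9)
    return np.array([p["cx"],p["cy"]])+f*c[:2]/c[2]
E
python3 - <<'E'
from h import *
s=bot.read_state(); print(s)
for c in ["top","scene","wrist"]:
    p=shot(c,c+"0.png"); print(c,[k for k in p if k!="pixels"],p["vfov"],p["cx"],p["cy"],np.round(p["world_to_cam"],3).tolist())
    for n in N:
        r=bot.look_for(n,p); print(n,[(np.round(x["bbox"]).astype(int).tolist(),round(x["score"],2)) for x in r[:2]])
a=[cv2.imread(f"pics/{c}0.png") for c in("top","scene")]
E
```

```text
pics
{'time': 0.0, 'q': array([ 1.24811608e+00,  2.64735844e-01,  1.60543768e+00,  2.19842676e-05,
        1.27371446e+00, -3.69185862e-02]), 'joint_vel': array([-0.0017012 ,  0.000555  ,  0.00013314,  0.00134573, -0.00192667,
        0.00139261]), 'joint_torque': array([ 9.56740660e-04, -5.15123820e+01, -3.67306387e+01,  1.76112517e-04,
        1.30107970e-02,  1.22873551e-06]), 'tool_pos': array([0.19003765, 0.6468959 , 0.22993933]), 'tcp_rot': array([-0.447296  , -3.10914929,  0.00354099]), 'wrist_force': array([ 0.59246757, -0.316466  ,  0.31495852]), 'torque': array([ 0.02149693, -0.02379525,  0.01555898]), 'grip_force': 0.0, 'width': 0.9995405102653361}
top ['vfov', 'cx', 'cy', 'world_to_cam', 'shot'] 50.66405581806496 315.8878523412296 197.8174812654177 [[0.024, -0.999, -0.023, 0.004], [-0.989, -0.021, -0.146, 0.498], [0.146, 0.026, -0.989, 0.918], [0.0, 0.0, 0.0, 1.0]]
canister_red [([429, 182, 466, 216], 0.92)]
canister_yellow [([452, 149, 494, 180], 0.77)]
canister_green [([393, 158, 428, 192], 0.77)]
crock [([428, 155, 452, 180], 0.59)]
coaster_red [([424, 182, 454, 222], 
[... 656 characters left out ...]
 301], 0.9)]
coaster_red [([191, 251, 228, 279], 0.57)]
coaster_yellow [([177, 291, 214, 320], 0.89)]
coaster_green [([234, 258, 271, 284], 0.64)]
trivet [([315, 238, 351, 271], 0.64)]
tray [([354, 138, 480, 230], 0.57)]
shaker [([222, 212, 240, 238], 0.54)]
wrist ['vfov', 'cx', 'cy', 'world_to_cam', 'shot'] 65.70646984690485 317.77392677489826 205.35479709890672 [[0.281, 0.96, 0.002, -0.675], [0.924, -0.271, 0.271, -0.036], [0.26, -0.075, -0.963, 0.377], [0.0, 0.0, 0.0, 1.0]]
canister_red [([9, 379, 42, 400], 0.91)]
canister_yellow []
canister_green []
crock []
coaster_red []
coaster_yellow []
coaster_green []
trivet []
tray [([142, 347, 187, 399], 0.66)]
shaker [([27, 367, 46, 386], 0.49)]
```

View pics/top0.png

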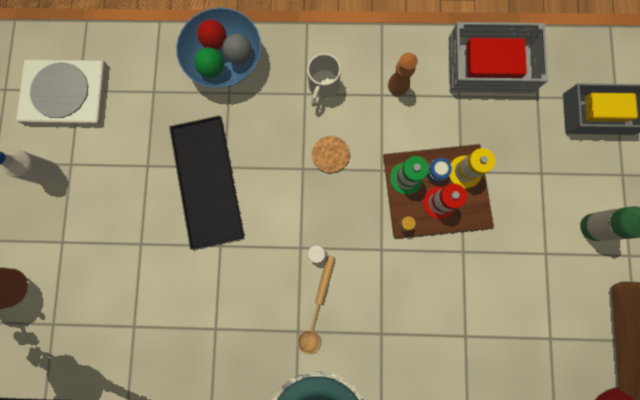

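View pics/scene0.png

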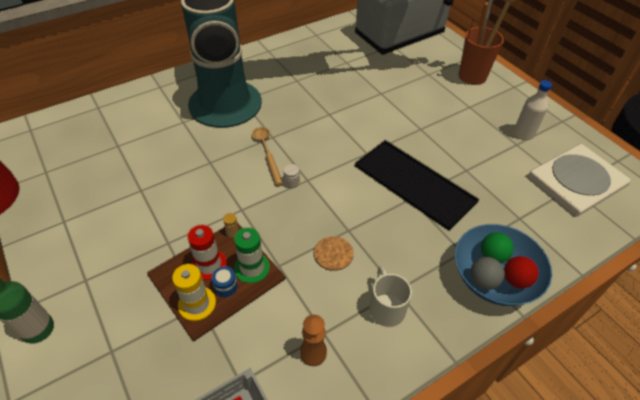

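The top view shows the board at the right with green (409,175), yellow (475,167), red (447,200), crock (440,170) and shaker (408,224). The tray is at (207,183) and the trivet at (330,154). The scene view shows the same layout. Next I fit the models in both views.

```bash
sed -i 's/    if save:/    p["fish"]=(c=="wrist")\n    if save:/' h.py
cat >> h.py <<'E'
from scipy.optimize import minimize
def hull(p,x,y,z,rad,h,knob=0):
    a=np.linspace(0,2*np.pi,40,endpoint=False); P=[]
    for zz in (z,z+h): P+=[proj(p,(x+rad*np.cos(t),y+rad*np.sin(t),zz)) for t in a]
    m=np.zeros((1600,2560),np.uint8)
    cv2.fillConvexPoly(m,np.int32(np.round(cv2.convexHull(np.float32(P))*4+1.5)),1)
    if knob:
        P=[proj(p,(x+.007*np.cos(t),y+.007*np.sin(t),z+zz)) for zz in (h,h+.008) for t in a]
        cv2.fillConvexPoly(m,np.int32(np.round(cv2.convexHull(np.float32(P))*4+1.5)),1)
    return cv2.resize(m.astype(np.float32),(640,400),interpolation=cv2.INTER_AREA)
def fit(views,x0,rad,h,knob=0,z=None):
    def cost(v):
        zz=v[2]/1 if z is None else z
        return sum(np.abs(hull(p,v[0],v[1],zz,rad,h,knob)-m).sum()/m.sum() for p,m in views)
    s=np.array([x0[0],x0[1],x0[2]][: 3 if z is None else 2]); n=len(s)
    best=None
    sim=np.vstack([s]+[s+np.eye(n)[i]*.012 for i in range(n)])
    r=minimize(cost,s,method="Nelder-Mead",options=dict(initial_simplex=sim,maxiter=120,xatol=1e-4,fatol=1e-4))
    return r.x,r.fun/len(views)
def mask(n,p):
    r=bot.regions_of(n,p); return (r[0]["mask"].astype(np.float32),r[0]["score"],r[0]["bbox"]) if r else None
E
python3 - <<'E'
from h import *
t=shot("top"); s=shot("scene")
G={"canister_red":(447,200,.026,.11,1,.016),"canister_yellow":(472,167,.026,.11,1,.016),"canister_green":(409,175,.026,.11,1,.016),"crock":(440,170,.024,.048,0,.012),"shaker":(408,224,.015,.055,0,.012),"trivet":(330,154,.045,.008,0,0)}
for n,(u,v,r,h,k,z) in G.items():
    V=[(p,mask(n,p)) for p in (t,s)]
    print(n,[m and (round(m[1],2),np.round(m[2]).tolist()) for _,m in V])
    V=[(p,m[0]) for p,m in V if m]
    x0=at(t,u,v,z+h/2); x0[2]=z
    if not V: continue
    if len(V)==2: print('  free',np.round(fit(V,x0,r,h,k),4) if 0 else [np.round(a,4).tolist() for a in fit(V,x0,r,h,k)])
    print('  zfix',[np.round(a,4).tolist() for a in fit(V,x0,r,h,k,z)])
for p,g,(u,v) in ((t,"top",(207,183)),(s,"scene",(416,184))):
    m=(p["pixels"].max(2)<45).astype(np.uint8); nb,l,st,ce=cv2.connectedComponentsWithStats(m); i=l[v,u]; print(g,st[i])
    c=cv2.findContours((l==i).astype(np.uint8),0,2)[0]; c=max(c,key=cv2.contourArea)
    P=np.array([at(p,*q[0],.012)[:2] for q in c]); r=cv2.minAreaRect(np.float32(P)); print(r, np.round(cv2.boxPoints(r),3).tolist())
E
```

```text
canister_red [(0.4, [394.0, 156.0, 428.0, 190.0]), (0.65, [315.0, 238.0, 353.0, 272.0])]
  free [[0.5861, -0.2221, -0.1505], 1.0601]
  zfix [[0.3353, 0.0031], 1.7938]
canister_yellow [(0.71, [454.0, 150.0, 494.0, 180.0]), (0.84, [171.0, 264.0, 206.0, 319.0])]
  free [[0.5717, -0.3289, 0.0167], 0.0705]
  zfix [[0.5712, -0.329], 0.072]
canister_green [(0.73, [392.0, 156.0, 428.0, 189.0]), (0.88, [234.0, 228.0, 262.0, 275.0])]
  free [[0.5512, -0.1909, 0.0148], 0.0784]
  zfix [[0.5519, -0.191], 0.0805]
crock [(0.73, [426.0, 155.0, 454.0, 183.0]), (0.81, [209.0, 268.0, 233.0, 301.0])]
  free [[0.5672, -0.2598, 0.0144], 0.1201]
  zfix [[0.5674, -0.2604], 0.119]
shaker [(0.58, [398.0, 217.0, 417.0, 231.0]), (0.78, [221.0, 211.0, 238.0, 236.0])]
  free [[0.4434, -0.1866, 0.0126], 0.2461]
  zfix [[0.4435, -0.1871], 0.2491]
trivet [(0.78, [310.0, 136.0, 350.0, 174.0]), (0.84, [316.0, 237.0, 351.0, 271.0])]
  free [[0.6083, -0.0152, -0.0008], 0.0682]
  zfix [[0.6084, -0.0152], 0.0686]
top [ 171  117   72  132 6382]
((0.536138117313385, 0.2751382887363434), (0.2976997196674347, 0.12329559773206711), 13.492721557617188) [[0.37700000405311584, 0.30000001192092896], [0.4059999883174896, 0.18000000715255737], [0.6949999928474426, 0.25], [0.6660000085830688, 0.3700000047683716]]
scene [ 355  141  123   89 4483]
((0.5399619340896606, 0.2700539231300354), (0.29733312129974365, 0.1300538182258606), 13.627262115478516) [[0.3799999952316284, 0.2980000078678131], [0.41100001335144043, 0.1720000058412552], [0.699999988079071, 0.24199999868869781], [0.6690000295639038, 0.36800000071525574]]
```

Heights agree with the text within 2 mm. The red mask was a wrong detection, so I'll look at the board from the wrist camera.

```bash
python3 -m creep '[[0,0,-0.4,-1,1],[0,0,0,-1,1],[0,0,0,-0.86,1],[-0.7,-0.4,0,0,1],[-0.7,-0.8,0,0,1],[-0.7,-0.9,0,0,1],[-0.7,-0.9,0,0,1],[-0.7,-0.9,0,0,1],[-0.7,-0.9,0,0,1],[-0.6,-0.9,0,0,1],[-0.6,-0.9,0,0,1],[0,-0.9,0,0,1]]'
python3 -m creep '[[0,-1,0,0,1],[0,-1,0,0,1],[0,-1,0,0,1],[0,-1,0,0,1],[0,-1,0,0,1],[0,-1,0,0,1],[0,-1,0,0,1],[0,-1,0,0,1],[0,-1,0,0,1],[0,-0.7,0,0,1],[0,0,0,0,1],[0,0,0,0,1],[0,0,0,0,1]]'
cat > look.py <<'E'
from h import *
import sys
sv=sys.argv[1]; names=sys.argv[2:]
G={"canister_red":(.026,.11,1,.016),"canister_yellow":(.026,.11,1,.016),"canister_green":(.026,.11,1,.016),"crock":(.024,.048,0,.012),"shaker":(.015,.055,0,.012),"coaster":(.038,.004,0,.012),"trivet":(.045,.008,0,0)}
X={"canister_red":(.49,-.26),"canister_yellow":(.571,-.329),"canister_green":(.552,-.191),"crock":(.567,-.26),"shaker":(.443,-.187),"trivet":(.608,-.015)}
w=shot("wrist",sv+"_w.png"); s=shot("scene"); t=shot("top")
st=bot.read_state(); print("tcp",np.round(st["tool_pos"],4),"q",np.round(st["q"],2),"F",np.round(st["wrist_force"],1),st["width"],st["time"])
for n in names:
    n,*xy=n.split("@"); r,h,k,z=G[n if n in G else "coaster"]
    x0=eval(xy[0]) if xy else X[n.replace("coaster","canister")]
    V=[]
    for c,p in (("w",w),("s",s),("t",t)):
        m=mask(n,p)
        if not m: print(n,c,"none"); continue
        H=hull(p,*x0,z,r,h,k); iou=np.minimum(H,m[0]).sum()/np.maximum(H,m[0]).sum()
        f=fit([(p,m[0])],[*x0,z],r,h,k,z); print(n,c,"sc",round(m[1],2),"iou0",round(iou,2),"zfix",np.round(f[0],4),round(f[1],3))
        if iou>.3 and f[1]<.3: V.append((p,m[0]))
    if len(V)>1: f=fit(V,[*x0,z],r,h,k); print("   all",np.round(f[0],4),round(f[1],3))
E
python3 look.py a canister_red canister_yellow canister_green crock coaster_red coaster_yellow coaster_green shaker
```

```text
time: 3.85
tool_pos: [0.4622, 0.2709, 0.2515]
tcp_rot: [0.002, 3.14, 0.0]
wrist_force: [-1.1, -0.6, 0.3]
width: 1.0
grip_force: 0.0
time: 5.48
tool_pos: [0.4605, -0.2113, 0.2513]
tcp_rot: [-0.002, 3.141, 0.0]
wrist_force: [-0.6, 0.3, 0.2]
width: 0.996
grip_force: 0.0
tcp [ 0.4606 -0.2114  0.2514] q [-0.48 -0.07  1.93  0.    1.28 -2.05] F [ 0.5 -0.2  0.1] 1.0026718104259056 5.625
canister_red w sc 0.75 iou0 0.71 zfix [ 0.4971 -0.2681] 0.037
canister_red s sc 0.92 iou0 0.69 zfix [ 0.4943 -0.269 ] 0.055
canister_red t none
   all [ 0.4963 -0.2685  0.0171] 0.055
canister_yellow w sc 0.67 iou0 0.29 zfix [ 0.5708 -0.3268] 2.283
canister_yellow s sc 0.67 iou0 0.94 zfix [ 0.5695 -0.3285] 0.055
canister_yellow t sc 0.55 iou0 0.03 zfix [ 0.5535 -0.2778] 22.985
canister_green w sc 0.93 iou0 0.95 zfix [ 0.5527 -0.1916] 0.036
canister_green s sc 0.74 iou0 0.91 zfix [ 0.553  -0.1927] 0.081
canister_green t sc 0.61 iou0 0.94 zfix [ 0.5524 -0.1901] 0.042
   all [ 0.5528 -0.1916  0.015 ] 0.062
crock w sc 0.69 iou0 0.76 zfix [ 0.5687 -0.2603] 0.272
crock s sc 0.95 iou0 0.94 zfix [ 0.5666 -0.2607] 0.051
crock t none
   all [ 0.5676 -0.2605  0.0125] 0.168
coaster_red w sc 0.98 iou0 0.28 zfix [ 0.4976 -0.2677] 2.135
coaster_red s sc 0.71 iou0 0.0 zfix [ 0.495  -0.1733] 0.514
coaster_red t sc 0.5 iou0 0.16 zfix [ 0.4946 -0.2666] 5.26
coaster_yellow w sc 0.8 iou0 0.16 zfix [ 0.5733 -0.3295] 4.874
coaster_yellow s sc 0.81 iou0 0.35 zfix [ 0.5688 -0.3284] 1.794
coaster_yellow t sc 0.51 iou0 0.09 zfix [ 0.6068 -0.2995] 9.203
coaster_green w sc 0.87 iou0 0.35 zfix [ 0.5527 -0.1918] 1.739
coaster_green s sc 0.64 iou0 0.39 zfix [ 0.5519 -0.1924] 1.465
coaster_green t sc 0.6 iou0 0.24 zfix [ 0.5539 -0.1902] 2.944
shaker w sc 0.7 iou0 0.87 zfix [ 0.4446 -0.1869] 0.107
shaker s sc 0.55 iou0 0.81 zfix [ 0.4399 -0.1862] 0.218
shaker t sc 0.55 iou0 0.83 zfix [ 0.4441 -0.1849] 0.086
   all [ 0.4442 -0.1866  0.0116] 0.165
```

```bash
python3 -m creep '[[-0.36,-0.57,0,0,1],[-0.36,-0.57,0,0,1],[0,0,0.6,0,1],[0,0,0.7,0,1],[0,0,0.7,0,1],[0,0,0.6,0,1],[0,0,0.5,0,1],[0,0,0.37,0,1],[0,0,0,0,1],[0,0,0,0,0.3],[0,0,0,0,0.3],[0,0,0,0,0.3],[0,0,0,0,0.3],[0,0,0,0,0.3],[0,0,0,0,0.3]]' 50
```

```text
time: 8.7
tool_pos: [0.4976, -0.2697, 0.0795]
tcp_rot: [-0.0, 3.139, -0.002]
wrist_force: [-1.3, 2.2, 6.5]
width: 0.596
grip_force: 51.6
```

```bash
python3 -m creep '[[0,0,-0.3,0,0.3],[0,0,-0.6,0,0.3],[0,0,-0.8,0,0.3],[0,0,-0.8,0,0.3],[0,0,-0.6,0,0.3],[0,0.3,0,0,0.3],[0,0.6,0,0,0.3],[0.1,0.9,0,0,0.3],[0.1,1,0,0,0.3],[0.1,1,0,0,0.3],[0.1,1,0,0,0.3],[0.1,1,0,0,0.3],[0.1,1,0,0,0.3],[0.1,1,0,0,0.3],[0.1,0.9,0,0,0.3],[0.1,0.8,0,0,0.3],[0,0.5,0,0,0.3],[0,0.3,0,0,0.3],[0,0.1,0,0,0.3],[0,0,0,0,0.3]]'
python3 -m creep '[[0,0,0,0,0.3],[0,0,0.4,0,0.3],[0,0,0.7,0,0.3],[0,0,0.7,0,0.3],[0,0,0.6,0,0.3],[0,0,0.4,0,0.3],[0,0,0,0,0.3],[0,0,0,0,0.3]]'
python3 - <<'E'
from h import *
shot("wrist","red_w.png")
E
```

```text
time: 11.2
tool_pos: [0.451, 0.2502, 0.2322]
tcp_rot: [0.0, -3.141, 0.001]
wrist_force: [-0.2, 0.5, -2.0]
width: 0.595
grip_force: 52.4
time: 12.2
tool_pos: [0.4522, 0.2506, 0.0938]
tcp_rot: [0.001, 3.14, 0.001]
wrist_force: [0.8, 0.4, -1.6]
width: 0.599
grip_force: 52.4
```

View pics/red_w.png

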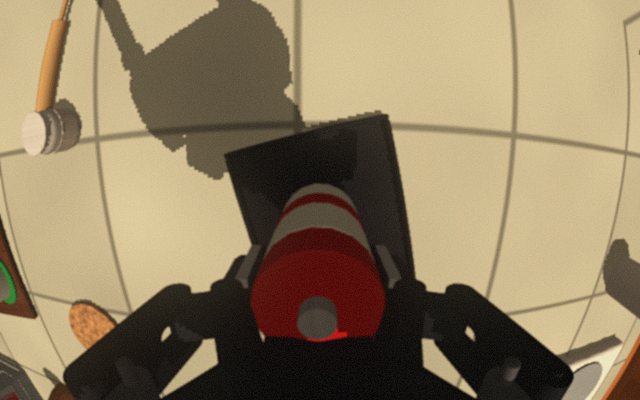

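The wrist view shows red upright in the grip, centred over the near half of the tray, whose corners are at (228,155) and (382,115). I lower it and let go.

```bash
python3 -m creep '[[0,0,0.2,0,0.3],[0,0,0.15,0,0.3],[0,0,0.1,0,0.3],[0,0,0.07,0,0.3],[0,0,0,0,0.3]]'
python3 -m creep '[[0,0,0,0,0.7],[0,0,0,0,0.8],[0,0,0,0,0.9],[0,0,0,0,1],[0,0,0,0,1],[0,0,-0.4,0,1],[0,0,-0.8,0,1],[0,0,-0.9,0,1],[0,0,-0.5,0,1],[0,0,0,0,1]]'
```

```text
time: 12.88
tool_pos: [0.4514, 0.2506, 0.0675]
tcp_rot: [0.001, -3.141, 0.001]
wrist_force: [-1.9, -0.7, 4.5]
width: 0.593
grip_force: 52.5
time: 14.12
tool_pos: [0.4531, 0.2515, 0.1995]
tcp_rot: [-0.0, 3.136, 0.004]
wrist_force: [0.6, -0.6, -0.3]
width: 1.002
grip_force: 0.0
```

```bash
python3 -m creep '[[-0.1,-0.4,0,0,1],[-0.2,-0.8,0,0,1],[-0.2,-1,0,0,1],[-0.2,-1,0,0,1],[-0.2,-1,0,0,1],[-0.2,-1,0,0,1],[-0.2,-1,0,0,1],[-0.2,-1,0,0,1],[-0.2,-1,0,0,1],[-0.2,-1,0,0,1],[-0.2,-1,0,0,1],[-0.15,-0.8,0,0,1],[-0.1,-0.4,0,0,1],[0,-0.2,0,0,1],[0,0,0,0,1],[0,0,0,0,1]]'
python3 look.py y canister_yellow canister_red@.4525,.2515 crock coaster_red
```

```text
time: 16.12
tool_pos: [0.5689, -0.3279, 0.1967]
tcp_rot: [0.002, -3.141, -0.001]
wrist_force: [0.0, 0.2, -0.5]
width: 1.003
grip_force: 0.0
tcp [ 0.5691 -0.3282  0.1971] q [-0.56  0.25  1.68  0.    1.21 -2.13] F [-0.  -0.2 -0. ] 0.9970697077215668 16.275
canister_yellow w sc 0.96 iou0 0.95 zfix [ 0.571  -0.3288] 0.052
canister_yellow s sc 0.82 iou0 0.93 zfix [ 0.569  -0.3284] 0.067
canister_yellow t sc 0.76 iou0 0.86 zfix [ 0.5706 -0.327 ] 0.135
   all [ 0.5713 -0.3282  0.0142] 0.085
canister_red w none
canister_red s sc 0.73 iou0 0.81 zfix [0.4584 0.2422] 0.078
canister_red t sc 0.87 iou0 0.85 zfix [0.4488 0.2497] 0.044
   all [0.4494 0.2523 0.0044] 0.061
crock w sc 0.89 iou0 0.91 zfix [ 0.5685 -0.2608] 0.045
crock s sc 0.8 iou0 0.87 zfix [ 0.5648 -0.2613] 0.099
crock t sc 0.88 iou0 0.89 zfix [ 0.5675 -0.2594] 0.104
   all [ 0.5677 -0.2611  0.0127] 0.1
coaster_red w sc 0.81 iou0 0.68 zfix [ 0.4981 -0.2683] 0.036
coaster_red s sc 0.63 iou0 0.66 zfix [ 0.4956 -0.2685] 0.371
coaster_red t sc 0.66 iou0 0.7 zfix [ 0.4984 -0.2668] 0.039
   all [ 0.4983 -0.2678  0.009 ] 0.035
```

```bash
python3 -m creep '[[-0.03,0,0.4,0,1],[0,0,0.6,0,1],[0,0,0.6,0,1],[0,0,0.5,0,1],[0,0,0.27,0,1],[0,0,0,0,1],[0,0,0,0,0.3],[0,0,0,0,0.3],[0,0,0,0,0.3],[0,0,0,0,0.3],[0,0,0,0,0.3],[0,0,0,0,0.3]]' 50
```

```text
time: 18.38
tool_pos: [0.5715, -0.3297, 0.08]
tcp_rot: [-0.0, 3.139, -0.002]
wrist_force: [-1.1, 1.2, 6.8]
width: 0.598
grip_force: 51.9
```

```bash
python3 -m creep '[[0,0,-0.3,0,0.3],[0,0,-0.6,0,0.3],[0,0,-0.8,0,0.3],[0,0,-0.8,0,0.3],[0,0,-0.6,0,0.3],[0,0.3,0,0,0.3],[0,0.6,0,0,0.3],[-0.1,0.9,0,0,0.3],[-0.1,1,0,0,0.3],[-0.1,1,0,0,0.3],[-0.1,1,0,0,0.3],[-0.1,1,0,0,0.3],[-0.1,1,0,0,0.3],[-0.1,1,0,0,0.3],[-0.1,1,0,0,0.3],[-0.1,1,0,0,0.3],[-0.1,0.9,0,0,0.3],[-0.1,0.8,0,0,0.3],[-0.04,0.6,0,0,0.3],[0,0.34,0,0,0.3]]'
python3 -m creep '[[0,0,0,0,0.3],[0,0,0,0,0.3],[0,0,0.4,0,0.3],[0,0,0.7,0,0.3],[0,0,0.7,0,0.3],[0,0,0.6,0,0.3],[0,0,0.4,0,0.3],[0,0,0.2,0,0.3],[0,0,0.1,0,0.3],[0,0,0.1,0,0.3],[0,0,0.1,0,0.3],[0,0,0,0,0.3]]'
```

```text
time: 20.88
tool_pos: [0.6253, 0.2943, 0.2304]
tcp_rot: [0.003, -3.137, 0.002]
wrist_force: [0.2, -0.7, -3.1]
width: 0.598
grip_force: 52.6
time: 22.38
tool_pos: [0.6274, 0.2928, 0.0684]
tcp_rot: [-0.0, 3.141, 0.0]
wrist_force: [-0.8, 0.1, -2.7]
width: 0.602
grip_force: 52.7
```

```bash
python3 -m creep '[[0,0,0.04,0,0.3],[0,0,0.03,0,0.3],[0,0,0,0,0.3]]'
python3 -m creep '[[0,0,0,0,0.7],[0,0,0,0,0.8],[0,0,0,0,0.9],[0,0,0,0,1],[0,0,0,0,1],[0,0,-0.4,0,1],[0,0,-0.8,0,1],[0,0,-0.9,0,1],[0,0,-0.5,0,1],[0,0,0,0,1]]'
```

```text
time: 22.75
tool_pos: [0.6282, 0.293, 0.0681]
tcp_rot: [-0.001, 3.14, 0.001]
wrist_force: [-3.9, -1.5, 8.9]
width: 0.597
grip_force: 53.3
time: 24.0
tool_pos: [0.6297, 0.2937, 0.2]
tcp_rot: [-0.0, 3.134, 0.005]
wrist_force: [0.7, 0.6, -0.1]
width: 1.003
grip_force: 0.0
```

```bash
python3 -m creep '[[0.1,-0.4,0,0,1],[0.2,-0.8,0,0,1],[0.2,-1,0,0,1],[0.2,-1,0,0,1],[0.2,-1,0,0,1],[0.2,-1,0,0,1],[0.2,-1,0,0,1],[0.14,-1,0,0,1],[0.1,-1,0,0,1],[0,-0.8,0,0,1],[0,-0.5,0,0,1],[0,-0.2,0,0,1],[0,0,0,0,1],[0,0,0,0,1]]'
python3 look.py g canister_green crock coaster_yellow
```

```text
time: 25.75
tool_pos: [0.55, -0.1914, 0.1942]
tcp_rot: [0.001, -3.141, -0.001]
wrist_force: [0.1, -0.0, 0.4]
width: 1.001
grip_force: 0.0
tcp [ 0.5505 -0.1913  0.1948] q [-0.38  0.12  1.85  0.    1.18 -1.95] F [-0.7 -0.2  0.1] 0.9964822905211855 25.9
canister_green w sc 0.71 iou0 0.95 zfix [ 0.5523 -0.1916] 0.039
canister_green s sc 0.34 iou0 0.0 zfix [-0.4114  0.6386] 1.0
canister_green t sc 0.64 iou0 0.28 zfix [ 0.5498 -0.1607] 2.353
crock w sc 0.65 iou0 0.92 zfix [ 0.5681 -0.2604] 0.066
crock s sc 0.59 iou0 0.92 zfix [ 0.5661 -0.2613] 0.043
crock t sc 0.63 iou0 0.11 zfix [ 0.5645 -0.2611] 7.726
   all [ 0.5676 -0.2609  0.0134] 0.07
coaster_yellow w sc 0.63 iou0 0.93 zfix [ 0.5709 -0.3279] 0.069
coaster_yellow s sc 0.65 iou0 0.88 zfix [ 0.5674 -0.3277] 0.038
coaster_yellow t sc 0.83 iou0 0.6 zfix [ 0.5738 -0.3306] 0.667
   all [ 0.57   -0.3274  0.0149] 0.062
```

View pics/g_w.png

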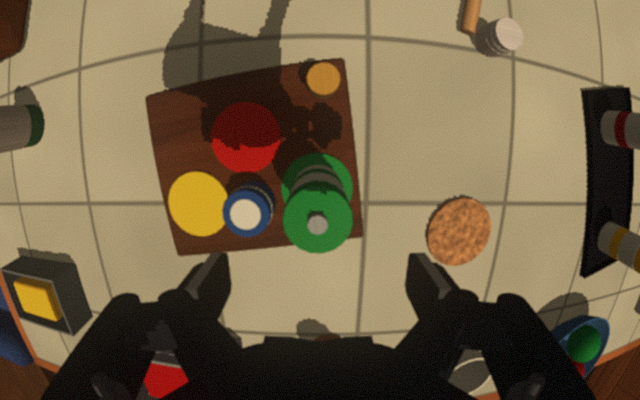

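The wrist view shows green at (317,205) between the fingers, the crock at (248,210), the coasters clear, the shaker untouched at (323,78), and red and yellow upright in the tray at the right edge.

```bash
python3 -m creep '[[-0.04,0,0.4,0,1],[0,0,0.6,0,1],[0,0,0.6,0,1],[0,0,0.5,0,1],[0,0,0.23,0,1],[0,0,0,0,1],[0,0,0,0,0.3],[0,0,0,0,0.3],[0,0,0,0,0.3],[0,0,0,0,0.3],[0,0,0,0,0.3],[0,0,0,0,0.3]]' 50
```

```text
time: 27.85
tool_pos: [0.5536, -0.1926, 0.0799]
tcp_rot: [-0.0, 3.139, -0.001]
wrist_force: [-0.4, 2.7, 6.3]
width: 0.602
grip_force: 52.3
```

```bash
python3 -m creep '[[0,0,-0.3,0,0.3],[0,0,-0.6,0,0.3],[0,0,-0.8,0,0.3],[0,0,-0.8,0,0.3],[0,0,-0.6,0,0.3],[0,0.3,0,0,0.3],[0,0.6,0,0,0.3],[0.05,0.9,0,0,0.3],[0.05,1,0,0,0.3],[0.05,1,0,0,0.3],[0.05,1,0,0,0.3],[0.05,1,0,0,0.3],[0.05,1,0,0,0.3],[0,0.9,0,0,0.3],[0,0.7,0,0,0.3],[0,0.5,0,0,0.3],[0,0.29,0,0,0.3],[0,0.1,0,0,0.3],[0,0,0,0,0.3],[0,0,0,0,0.3]]'
python3 -m creep '[[0,0,0.4,0,0.3],[0,0,0.7,0,0.3],[0,0,0.7,0,0.3],[0,0,0.6,0,0.3],[0,0,0.4,0,0.3],[0,0,0.2,0,0.3],[0,0,0.1,0,0.3],[0,0,0.1,0,0.3],[0,0,0.05,0,0.3],[0,0,0.05,0,0.3],[0,0,0,0,0.3]]'
```

```text
time: 30.35
tool_pos: [0.5375, 0.2713, 0.2332]
tcp_rot: [-0.001, -3.142, 0.001]
wrist_force: [0.9, -0.2, -2.5]
width: 0.598
grip_force: 52.9
time: 31.72
tool_pos: [0.5374, 0.2722, 0.0684]
tcp_rot: [-0.0, 3.141, 0.0]
wrist_force: [0.1, -0.5, -2.4]
width: 0.597
grip_force: 52.9
```

```bash
python3 -m creep '[[0,0,0.04,0,0.3],[0,0,0.02,0,0.3],[0,0,0,0,0.3]]'
python3 -m creep '[[0,0,0,0,0.7],[0,0,0,0,0.8],[0,0,0,0,0.9],[0,0,0,0,1],[0,0,0,0,1],[0,0,-0.4,0,1],[0,0,-0.8,0,1],[0,0,-0.9,0,1],[0,0,-0.5,0,1],[0,0,0,0,1],[0,0,0,0,1]]'
```

```text
time: 32.1
tool_pos: [0.538, 0.2725, 0.0679]
tcp_rot: [-0.0, 3.141, 0.0]
wrist_force: [-4.4, -0.4, 9.6]
width: 0.598
grip_force: 53.9
time: 33.48
tool_pos: [0.5368, 0.2719, 0.1948]
tcp_rot: [0.0, -3.141, 0.001]
wrist_force: [-0.2, 0.3, 0.2]
width: 0.999
grip_force: 0.0
```

```bash
python3 -m creep '[[0,-0.4,0,0,1],[-0.1,-0.8,0,0,1],[-0.1,-1,0,0,1],[-0.1,-1,0,0,1],[-0.1,-1,0,0,1],[-0.1,-1,0,0,1],[-0.1,-1,0,0,1],[-0.02,-1,0,0,1],[0,-1,0,0,1],[0,-1,0,0,1],[0,-0.8,0,0,1],[0,-0.45,0,0,1],[0,-0.2,0,0,1],[0,0,0,0,1],[0,0,0,0,1]]'
python3 look.py c crock coaster_red coaster_yellow coaster_green trivet canister_red@.45,.2515 canister_yellow@.628,.293 canister_green@.538,.2722
```

```text
time: 35.35
tool_pos: [0.5685, -0.259, 0.1952]
tcp_rot: [0.002, -3.141, -0.001]
wrist_force: [-0.7, 0.5, -0.3]
width: 0.999
grip_force: 0.0
tcp [ 0.5687 -0.2592  0.1954] q [-0.47  0.19  1.76  0.    1.19 -2.04] F [-0.2  0.3  0.3] 0.9981382273029553 35.5
crock w sc 0.73 iou0 0.92 zfix [ 0.5677 -0.2611] 0.043
crock s sc 0.71 iou0 0.91 zfix [ 0.5654 -0.261 ] 0.067
crock t sc 0.8 iou0 0.9 zfix [ 0.5673 -0.2593] 0.101
   all [ 0.5674 -0.261   0.0122] 0.081
coaster_red w sc 0.63 iou0 0.67 zfix [ 0.4982 -0.2684] 0.028
coaster_red s sc 0.74 iou0 0.66 zfix [ 0.4945 -0.2688] 0.179
coaster_red t sc 0.88 iou0 0.7 zfix [ 0.4976 -0.2655] 0.225
   all [ 0.4975 -0.2676  0.0144] 0.17
coaster_yellow w sc 0.64 iou0 0.95 zfix [ 0.571  -0.3276] 0.021
coaster_yellow s sc 0.89 iou0 0.9 zfix [ 0.5678 -0.3275] 0.035
coaster_yellow t sc 0.49 iou0 0.16 zfix [ 0.5818 -0.3147] 3.991
   all [ 0.5702 -0.3275  0.015 ] 0.036
coaster_green w sc 0.74 iou0 0.94 zfix [ 0.5534 -0.1923] 0.024
coaster_green s sc 0.83 iou0 0.92 zfix [ 0.5507 -0.1924] 0.044
coaster_green t sc 0.79 iou0 0.95 zfix [ 0.5533 -0.1911] 0.035
   all
[... 206 characters left out ...]
[ 6.093e-01 -1.570e-02 -4.000e-04] 0.054
canister_red w sc 0.64 iou0 0.74 zfix [0.4513 0.2388] 0.065
canister_red s sc 0.62 iou0 0.83 zfix [0.4564 0.2428] 0.05
canister_red t sc 0.77 iou0 0.93 zfix [0.4486 0.2504] 0.058
   all [0.4496 0.2522 0.0062] 0.058
canister_yellow w sc 0.78 iou0 0.77 zfix [0.6235 0.2792] 0.041
canister_yellow s sc 0.72 iou0 0.86 zfix [0.6324 0.2858] 0.053
canister_yellow t sc 0.8 iou0 0.85 zfix [0.6233 0.2915] 0.089
   all [0.6267 0.2946 0.0055] 0.057
canister_green w sc 0.61 iou0 0.72 zfix [0.5359 0.261 ] 0.105
canister_green s sc 0.59 iou0 0.82 zfix [0.5437 0.2628] 0.07
canister_green t sc 0.61 iou0 0.85 zfix [0.5348 0.2715] 0.086
   all [0.5359 0.2733 0.0064] 0.082
```

```bash
python3 -m creep '[[0.03,-0.03,0.4,0,1],[0,0,0.7,0,1],[0,0,0.7,0,1],[0,0,0.7,0,1],[0,0,0.5,0,1],[0,0,0.3,0,1],[0,0,0.09,0,1],[0,0,0,0,1],[0,0,0,0,0.3],[0,0,0,0,0.3],[0,0,0,0,0.3],[0,0,0,0,0.3],[0,0,0,0,0.3],[0,0,0,0,0.3]]' 40
```

```text
time: 38.45
tool_pos: [0.568, -0.2622, 0.0272]
tcp_rot: [-0.0, 3.14, -0.001]
wrist_force: [-1.1, 1.4, 6.6]
width: 0.551
grip_force: 41.8
```

```bash
python3 -m creep '[[0,0,-0.3,0,0.3],[0,0,-0.6,0,0.3],[0,0,-0.5,0,0.3],[0,0,-0.3,0,0.3],[-0.1,0.3,0,0,0.3],[-0.1,0.6,0,0,0.3],[-0.2,0.9,0,0,0.3],[-0.2,1,0,0,0.3],[-0.15,1,0,0,0.3],[-0.05,0.7,0,0,0.3],[0,0.33,0,0,0.3],[0,0.1,0,0,0.3],[0,0,0,0,0.3],[0,0,0,0,0.3],[0,0,0.5,0,0.3],[0,0,0.6,0,0.3],[0,0,0.4,0,0.3],[0,0,0,0,0.3],[0,0,0,0,0.3]]'
python3 look.py t crock@.609,-.0157
```

```text
time: 40.83
tool_pos: [0.6078, -0.0157, 0.0366]
tcp_rot: [0.0, 3.14, -0.0]
wrist_force: [0.3, -0.7, -1.7]
width: 0.549
grip_force: 41.6
tcp [ 0.6082 -0.0154  0.0373] q [-0.07  0.33  1.91 -0.    0.9  -1.64] F [ 0.6 -0.2 -1. ] 0.550183984510833 40.975
crock w sc 0.94 iou0 0.85 zfix [ 0.6127 -0.0163] 0.088
crock s sc 0.84 iou0 0.64 zfix [ 0.602  -0.0104] 0.369
crock t none
```

```bash
python3 -m creep '[[-0.02,0,0.1,0,0.3],[0,0,0.1,0,0.3],[0,0,0.05,0,0.3],[0,0,0.03,0,0.3],[0,0,0,0,0.3],[0,0,0,0,0.3]]'
```

```text
time: 41.88
tool_pos: [0.6073, -0.0152, 0.0231]
tcp_rot: [0.0, -3.14, -0.0]
wrist_force: [-5.6, 0.1, 9.7]
width: 0.551
grip_force: 42.8
```

Contact made. Release, lift, check.

```bash
python3 -m creep '[[0,0,0,0,0.7],[0,0,0,0,0.8],[0,0,0,0,0.9],[0,0,0,0,1],[0,0,0,0,1],[0,0,-0.4,0,1],[0,0,-0.8,0,1],[0,0,-0.9,0,1],[0,0,-0.9,0,1],[0,0,-0.5,0,1],[0,0,0,0,1],[0,0,0,0,1]]'
python3 look.py u crock@.609,-.0157 trivet
```

```text
time: 43.38
tool_pos: [0.6073, -0.0152, 0.1962]
tcp_rot: [0.0, -3.141, -0.0]
wrist_force: [-0.4, -0.2, 0.9]
width: 1.006
grip_force: 0.0
tcp [ 0.6067 -0.0152  0.1947] q [-0.07  0.16  1.79 -0.    1.19 -1.64] F [ 0.7 -1.1  0.3] 1.0034763910707398 43.525
crock w sc 0.65 iou0 0.9 zfix [ 0.6069 -0.015 ] 0.063
crock s sc 0.83 iou0 0.87 zfix [ 0.6094 -0.0182] 0.122
crock t none
   all [ 0.6076 -0.0155  0.0079] 0.086
trivet w sc 0.66 iou0 0.54 zfix [ 0.6095 -0.016 ] 0.782
trivet s sc 0.78 iou0 0.51 zfix [ 0.6059 -0.0155] 0.939
trivet t none
```

View pics/u_w.png

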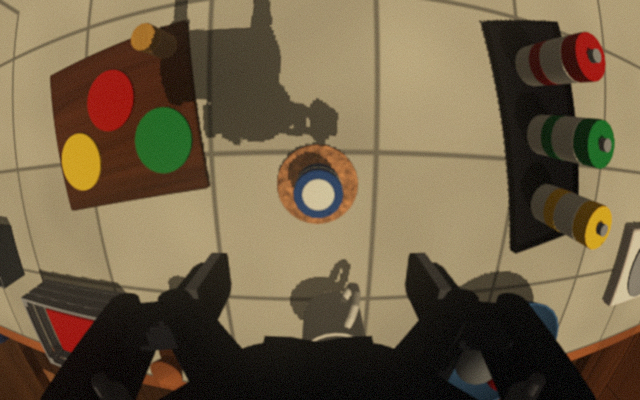

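The crock stands centred on the trivet at (317,185), and the three canisters stand upright in the tray at x≈560–600. Now green goes back.

```bash
python3 -m creep '[[0.2,0.4,0,0,1],[0.25,0.8,0,0,1],[0.25,1,0,0,1],[0.25,1,0,0,1],[0.25,1,0,0,1],[0.18,0.9,0,0,1],[0,0.5,0,0,1],[0,0.15,0,0,1],[0,0,0,0,1],[0,0,0,0,1]]'
python3 look.py v canister_green@.538,.2722
```

```text
time: 45.08
tool_pos: [0.5388, 0.2712, 0.1967]
tcp_rot: [-0.001, -3.141, 0.001]
wrist_force: [0.1, 0.0, -0.3]
width: 1.001
grip_force: 0.0
tcp [0.5391 0.2712 0.1968] q [ 0.42  0.15  1.8  -0.    1.19 -1.14] F [ 0. -0.  1.] 0.9988882824549253 45.225
canister_green w sc 0.64 iou0 0.85 zfix [0.5324 0.2733] 0.129
canister_green s sc 0.66 iou0 0.84 zfix [0.5427 0.2652] 0.076
canister_green t sc 0.73 iou0 0.83 zfix [0.5343 0.2709] 0.14
   all [0.5361 0.2735 0.0049] 0.081
```

```bash
python3 -m creep '[[0.04,0.03,0.4,0,1],[0,0,0.7,0,1],[0,0,0.7,0,1],[0,0,0.5,0,1],[0,0,0.25,0,1],[0,0,0,0,1],[0,0,0,0,0.3],[0,0,0,0,0.3],[0,0,0,0,0.3],[0,0,0,0,0.3],[0,0,0,0,0.3],[0,0,0,0,0.3]]' 50
```

```text
time: 46.88
tool_pos: [0.5381, 0.2741, 0.0709]
tcp_rot: [-0.0, 3.139, 0.002]
wrist_force: [0.2, -0.7, 6.9]
width: 0.597
grip_force: 52.5
```

```bash
python3 -m creep '[[0,0,-0.3,0,0.3],[0,0,-0.6,0,0.3],[0,0,-0.8,0,0.3],[0,0,-0.8,0,0.3],[0,0,-0.5,0,0.3],[0,-0.3,0,0,0.3],[0,-0.6,0,0,0.3],[-0.05,-0.9,0,0,0.3],[-0.05,-1,0,0,0.3],[-0.05,-1,0,0,0.3],[-0.05,-1,0,0,0.3],[-0.05,-1,0,0,0.3],[-0.05,-1,0,0,0.3],[0,-0.9,0,0,0.3],[0,-0.7,0,0,0.3],[0,-0.5,0,0,0.3],[0,-0.3,0,0,0.3],[0,-0.12,0,0,0.3],[0,0,0,0,0.3],[0,0,0,0,0.3]]'
python3 -m creep '[[0,0,0.4,0,0.3],[0,0,0.7,0,0.3],[0,0,0.7,0,0.3],[0,0,0.5,0,0.3],[0,0,0.2,0,0.3],[0,0,0,0,0.3],[0,0,0,0,0.3]]'
python3 look.py w canister_green coaster_green
```

```text
time: 49.38
tool_pos: [0.552, -0.1914, 0.2192]
tcp_rot: [0.002, -3.141, -0.001]
wrist_force: [0.3, 0.4, -2.5]
width: 0.597
grip_force: 52.9
time: 50.25
tool_pos: [0.553, -0.1926, 0.0955]
tcp_rot: [-0.001, 3.139, -0.001]
wrist_force: [-0.4, -0.5, -3.1]
width: 0.596
grip_force: 52.9
tcp [ 0.553  -0.1927  0.0957] q [-0.38  0.22  1.93  0.    0.99 -1.95] F [-0.5  0.2 -2.6] 0.5981953880438632 50.4
canister_green w sc 0.72 iou0 0.84 zfix [ 0.5557 -0.1933] 0.089
canister_green s sc 0.97 iou0 0.79 zfix [ 0.5441 -0.1907] 0.215
canister_green t sc 0.6 iou0 0.0 zfix [ 0.381  -0.0103] 2.342
   all [ 0.5527 -0.1929  0.0229] 0.153
coaster_green w sc 0.61 iou0 0.34 zfix [ 0.5528 -0.1928] 1.834
coaster_green s sc 0.73 iou0 0.42 zfix [ 0.5506 -0.1932] 1.248
coaster_green t none
```

```bash
python3 -m creep '[[0,0,0.1,0,0.3],[0,0,0.08,0,0.3],[0,0,0.05,0,0.3],[0,0,0.03,0,0.3],[0,0,0,0,0.3]]'
```

```text
time: 51.32
tool_pos: [0.5519, -0.1922, 0.083]
tcp_rot: [0.0, -3.141, -0.001]
wrist_force: [-4.8, 1.3, 8.9]
width: 0.597
grip_force: 53.9
```

```bash
python3 -m creep '[[0,0,0,0,0.7],[0,0,0,0,0.8],[0,0,0,0,0.9],[0,0,0,0,1],[0,0,0,0,1],[0,0,-0.4,0,1],[0,0,-0.8,0,1],[0,0,-0.8,0,1],[0,0,-0.3,0,1],[0,0,0,0,1],[0,0,0,0,1]]'
python3 look.py x canister_green
python3 -m creep '[[0.1,0.4,0,0,1],[0.25,0.8,0,0,1],[0.25,1,0,0,1],[0.25,1,0,0,1],[0.25,1,0,0,1],[0.25,1,0,0,1],[0.25,1,0,0,1],[0.25,0.9,0,0,1],[0.18,0.8,0,0,1],[0,0.6,0,0,1],[0,0.3,0,0,1],[0,0.08,0,0,1],[0,0,0,0,1],[0,0,0,0,1]]'
python3 look.py y2 canister_red@.451,.252
```

```text
time: 52.7
tool_pos: [0.5508, -0.1919, 0.1946]
tcp_rot: [0.0, -3.139, -0.002]
wrist_force: [0.0, -0.2, 0.4]
width: 0.996
grip_force: 0.0
tcp [ 0.5508 -0.1919  0.1942] q [-0.38  0.12  1.84 -0.    1.18 -1.95] F [ 0.6 -0.5  0.3] 0.999515516002603 52.85
canister_green w sc 0.59 iou0 0.91 zfix [ 0.5516 -0.193 ] 0.057
canister_green s sc 0.58 iou0 0.87 zfix [ 0.5493 -0.1929] 0.047
canister_green t sc 0.55 iou0 0.33 zfix [ 0.5482 -0.169 ] 1.945
   all [ 0.5508 -0.1932  0.0163] 0.057
time: 54.75
tool_pos: [0.4504, 0.2507, 0.1962]
tcp_rot: [-0.002, -3.141, 0.001]
wrist_force: [0.3, 0.4, -0.3]
width: 1.003
grip_force: 0.0
tcp [0.4506 0.2509 0.1963] q [ 0.46 -0.01  1.98 -0.    1.17 -1.11] F [-0.7 -0.1  0.4] 0.9998087760434036 54.9
canister_red w sc 0.61 iou0 0.85 zfix [0.4458 0.2515] 0.142
canister_red s sc 0.86 iou0 0.8 zfix [0.4562 0.2441] 0.141
canister_red t sc 0.75 iou0 0.59 zfix [0.4467 0.2501] 0.59
   all [0.4505 0.2517 0.0022] 0.086
```

```bash
python3 -m creep '[[0,0.01,0.4,0,1],[0,0,0.7,0,1],[0,0,0.7,0,1],[0,0,0.5,0,1],[0,0,0.25,0,1],[0,0,0,0,1],[0,0,0,0,0.3],[0,0,0,0,0.3],[0,0,0,0,0.3],[0,0,0,0,0.3],[0,0,0,0,0.3],[0,0,0,0,0.3]]' 50
```

```text
time: 56.55
tool_pos: [0.4515, 0.2526, 0.0704]
tcp_rot: [-0.0, 3.139, 0.002]
wrist_force: [-1.0, -0.8, 5.8]
width: 0.593
grip_force: 51.9
```

```bash
python3 -m creep '[[0,0,-0.3,0,0.3],[0,0,-0.6,0,0.3],[0,0,-0.8,0,0.3],[0,0,-0.8,0,0.3],[0,0,-0.7,0,0.3],[-0.04,-0.3,0,0,0.3],[-0.1,-0.7,0,0,0.3],[-0.1,-0.9,0,0,0.3],[-0.1,-1,0,0,0.3],[-0.1,-1,0,0,0.3],[-0.1,-1,0,0,0.3],[-0.1,-1,0,0,0.3],[-0.1,-1,0,0,0.3],[-0.1,-1,0,0,0.3],[-0.1,-0.9,0,0,0.3],[0,-0.7,0,0,0.3],[0,-0.5,0,0,0.3],[0,-0.3,0,0,0.3],[0,-0.11,0,0,0.3],[0,0,0,0,0.3]]'
python3 -m creep '[[0,0,0,0,0.3],[0,0,0.4,0,0.3],[0,0,0.7,0,0.3],[0,0,0.7,0,0.3],[0,0,0.6,0,0.3],[0,0,0.3,0,0.3],[0,0,0,0,0.3],[0,0,0,0,0.3]]'
python3 look.py z canister_red@.498,-.268
```

```text
time: 59.05
tool_pos: [0.4971, -0.2679, 0.2282]
tcp_rot: [0.0, -3.141, -0.001]
wrist_force: [-0.2, 0.1, -1.2]
width: 0.595
grip_force: 52.5
time: 60.05
tool_pos: [0.4984, -0.2687, 0.0949]
tcp_rot: [-0.001, 3.14, -0.002]
wrist_force: [0.1, 0.1, -2.1]
width: 0.6
grip_force: 52.5
tcp [ 0.4986 -0.269   0.0954] q [-0.54  0.18  1.97 -0.    0.99 -2.11] F [-0.2  0.3 -1.9] 0.5979237962101114 60.2
canister_red w sc 0.63 iou0 0.86 zfix [ 0.5009 -0.2696] 0.097
canister_red s sc 0.88 iou0 0.8 zfix [ 0.4871 -0.2677] 0.205
canister_red t sc 0.86 iou0 0.33 zfix [ 0.478  -0.2532] 1.918
   all [ 0.4977 -0.2692  0.0228] 0.147
```

```bash
python3 -m creep '[[-0.02,0.02,0.1,0,0.3],[0,0,0.08,0,0.3],[0,0,0.05,0,0.3],[0,0,0.03,0,0.3],[0,0,0,0,0.3]]'
```

```text
time: 60.98
tool_pos: [0.4984, -0.2672, 0.0824]
tcp_rot: [0.001, -3.141, -0.001]
wrist_force: [-4.4, 2.5, 10.5]
width: 0.596
grip_force: 53.4
```

```bash
python3 -m creep '[[0,0,0,0,0.7],[0,0,0,0,0.8],[0,0,0,0,0.9],[0,0,0,0,1],[0,0,0,0,1],[0,0,-0.4,0,1],[0,0,-0.8,0,1],[0,0,-0.8,0,1],[0,0,-0.3,0,1],[0,0,0,0,1],[0,0,0,0,1]]'
python3 look.py x2 canister_red@.498,-.268
python3 -m creep '[[-0.1,0.4,0,0,1],[-0.25,0.8,0,0,1],[-0.25,1,0,0,1],[-0.25,1,0,0,1],[-0.25,1,0,0,1],[-0.25,1,0,0,1],[-0.25,1,0,0,1],[-0.25,1,0,0,1],[-0.25,1,0,0,1],[-0.25,1,0,0,1],[-0.2,0.9,0,0,1],[-0.03,0.7,0,0,1],[0,0.35,0,0,1],[0,0.1,0,0,1],[0,0,0,0,1],[0,0,0,0,1]]'
python3 look.py y3 canister_yellow@.627,.2938
```

```text
time: 62.35
tool_pos: [0.4974, -0.2667, 0.1937]
tcp_rot: [0.0, -3.139, -0.003]
wrist_force: [-0.7, 0.3, -1.1]
width: 1.001
grip_force: 0.0
tcp [ 0.4975 -0.2667  0.1937] q [-0.54  0.09  1.88  0.    1.18 -2.11] F [-0.1 -0.4 -0.4] 0.9988576951839361 62.5
canister_red w sc 0.91 iou0 0.96 zfix [ 0.4975 -0.268 ] 0.036
canister_red s sc 0.79 iou0 0.93 zfix [ 0.4953 -0.2685] 0.03
canister_red t sc 0.65 iou0 0.0 zfix [ 0.3848 -0.0027] 2.908
   all [ 0.4967 -0.2685  0.0169] 0.041
time: 64.65
tool_pos: [0.6274, 0.2939, 0.1959]
tcp_rot: [-0.002, -3.142, 0.001]
wrist_force: [0.8, 1.0, 0.2]
width: 1.001
grip_force: 0.0
tcp [0.6276 0.2941 0.1959] q [ 0.4   0.32  1.6  -0.    1.22 -1.17] F [-0.7  0.2 -0.6] 1.0005807737522396 64.8
canister_yellow w sc 0.65 iou0 0.0 zfix [0.5854 0.2996] 3.738
canister_yellow s sc 0.59 iou0 0.84 zfix [0.633  0.2853] 0.059
canister_yellow t sc 0.92 iou0 0.91 zfix [0.6245 0.2916] 0.034
   all [0.6269 0.2945 0.0055] 0.046
```

```bash
python3 -m creep '[[0,0,0.4,0,1],[0,0,0.7,0,1],[0,0,0.7,0,1],[0,0,0.5,0,1],[0,0,0.25,0,1],[0,0,0,0,1],[0,0,0,0,0.3],[0,0,0,0,0.3],[0,0,0,0,0.3],[0,0,0,0,0.3],[0,0,0,0,0.3],[0,0,0,0,0.3]]' 50
```

```text
time: 66.45
tool_pos: [0.6286, 0.2955, 0.0702]
tcp_rot: [-0.0, 3.139, 0.001]
wrist_force: [-0.9, -1.1, 6.1]
width: 0.597
grip_force: 52.2
```

```bash
python3 -m creep '[[0,0,-0.3,0,0.3],[0,0,-0.6,0,0.3],[0,0,-0.8,0,0.3],[0,0,-0.8,0,0.3],[0,0,-0.7,0,0.3],[0.05,-0.3,0,0,0.3],[0.1,-0.7,0,0,0.3],[0.1,-0.9,0,0,0.3],[0.1,-1,0,0,0.3],[0.1,-1,0,0,0.3],[0.1,-1,0,0,0.3],[0.1,-1,0,0,0.3],[0.1,-1,0,0,0.3],[0.1,-1,0,0,0.3],[0.1,-1,0,0,0.3],[0.1,-1,0,0,0.3],[0.1,-0.9,0,0,0.3],[0,-0.8,0,0,0.3],[0,-0.5,0,0,0.3],[0,-0.3,0,0,0.3]]'
python3 -m creep '[[0,-0.06,0,0,0.3],[0,0,0,0,0.3],[0,0,0.4,0,0.3],[0,0,0.7,0,0.3],[0,0,0.7,0,0.3],[0,0,0.6,0,0.3],[0,0,0.3,0,0.3],[0,0,0,0,0.3],[0,0,0,0,0.3]]'
python3 look.py z2 canister_yellow
```

```text
time: 68.95
tool_pos: [0.5688, -0.3255, 0.2265]
tcp_rot: [-0.001, -3.139, -0.003]
wrist_force: [0.1, -0.1, -1.9]
width: 0.596
grip_force: 52.7
time: 70.08
tool_pos: [0.571, -0.3282, 0.0947]
tcp_rot: [-0.001, 3.14, -0.002]
wrist_force: [-0.5, -0.1, -1.8]
width: 0.599
grip_force: 52.7
tcp [ 0.5711 -0.3285  0.0952] q [-0.56  0.34  1.77  0.    1.03 -2.13] F [-0.2  0.2 -3.6] 0.5986300494992955 70.225
canister_yellow w sc 0.65 iou0 0.89 zfix [ 0.5732 -0.3287] 0.088
canister_yellow s sc 0.56 iou0 0.84 zfix [ 0.5685 -0.3291] 0.188
canister_yellow t sc 0.64 iou0 0.49 zfix [ 0.5618 -0.3192] 0.967
   all [ 0.5712 -0.3288  0.0209] 0.137
```

```bash
python3 -m creep '[[-0.01,0.02,0.1,0,0.3],[0,0,0.08,0,0.3],[0,0,0.05,0,0.3],[0,0,0.03,0,0.3],[0,0,0,0,0.3]]'
```

```text
time: 71.0
tool_pos: [0.5706, -0.3267, 0.0822]
tcp_rot: [0.0, -3.142, -0.001]
wrist_force: [-4.0, 2.6, 8.3]
width: 0.598
grip_force: 53.4
```

```bash
python3 -m creep '[[0,0,0,0,0.7],[0,0,0,0,0.8],[0,0,0,0,0.9],[0,0,0,0,1],[0,0,0,0,1],[0,0,-0.4,0,1],[0,0,-0.8,0,1],[0,0,-0.8,0,1],[0.5,0.5,-0.8,0,1],[0.5,0.5,0,0,1],[0.5,0.5,0,0,1],[0,0,0,0,1],[0,0,0,0,1]]'
python3 look.py f canister_red@.498,-.268 canister_yellow canister_green crock@.608,-.0155 shaker
```

```text
time: 72.62
tool_pos: [0.4963, -0.2523, 0.2218]
tcp_rot: [-0.001, 3.139, -0.002]
wrist_force: [-0.1, 0.8, 1.1]
width: 0.997
grip_force: 0.0
tcp [ 0.4963 -0.2526  0.2207] q [-0.52  0.05  1.87 -0.    1.22 -2.09] F [-0.1  0.3 -1.3] 1.001033103686562 72.775
canister_red w sc 0.9 iou0 0.95 zfix [ 0.4973 -0.2679] 0.052
canister_red s sc 0.59 iou0 0.93 zfix [ 0.4949 -0.2681] 0.061
canister_red t none
   all [ 0.4967 -0.2678  0.0161] 0.061
canister_yellow w sc 0.77 iou0 0.76 zfix [ 0.5704 -0.3276] 0.29
canister_yellow s sc 0.82 iou0 0.91 zfix [ 0.5679 -0.3279] 0.077
canister_yellow t sc 0.55 iou0 0.05 zfix [ 0.5637 -0.2711] 14.03
   all [ 0.5697 -0.3277  0.0154] 0.189
canister_green w sc 0.79 iou0 0.89 zfix [ 0.5518 -0.193 ] 0.065
canister_green s sc 0.65 iou0 0.88 zfix [ 0.5506 -0.194 ] 0.039
canister_green t sc 0.83 iou0 0.94 zfix [ 0.551  -0.1907] 0.062
   all [ 0.5516 -0.1929  0.0155] 0.072
crock w none
crock s sc 0.89 iou0 0.89 zfix [ 0.6085 -0.0177] 0.053
crock t sc 0.58 iou0 0.92 zfix [ 0.6067 -0.0148] 0.051
   all [ 0.6068 -0.0155  0.0089] 0.069
shaker w sc 0.75 iou0 0.87 zfix [ 0.4442 -0.1874] 0.106
shaker s sc 0.57 iou0 0.79 zfix [ 0.4397 -0.1865] 0.24
shaker t sc 0.66 iou0 0.86 zfix [ 0.4443 -0.1852] 0.061
   all [ 0.4439 -0.1865  0.0121] 0.164
```

View pics/f_w.png

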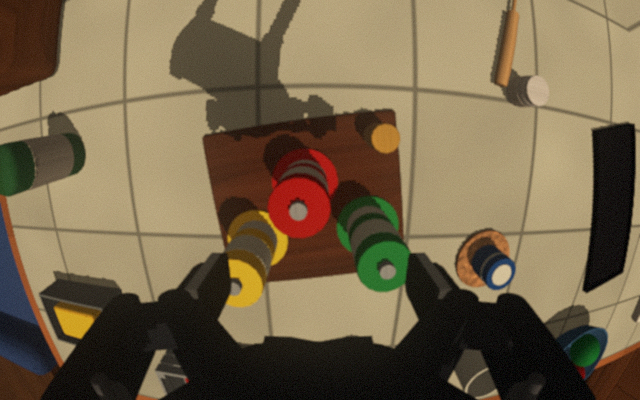

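All the canisters stand on their own coasters: red at (300,195), yellow at (250,255) and green at (375,245). The crock is on the trivet at (490,265), the shaker is unmoved at (385,137) and the gripper is clear.

```bash
python3 -c "
from workcell import bot; print(bot.finish_job())"
```

```text
the job is handed in; nothing more can be done
None
```

The job is handed in: the crock stands on the trivet and each canister is back on its own coaster, all upright and within about 2 mm of centre by the last camera check; the shaker is unmoved and the gripper is open and clear, at about 73 s.

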